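# Make up two spares kits for the power bay

### The job

Make up two spares kits from the loose electrical parts: the battery switch, the long fuse holder and the four-stud bus bar go in the three-compartment tray, and the circuit breaker and the short fuse holder in the two-compartment tray. Each part gets a compartment of its own and stands upright and flat on its floor, resting on no wall or divider. Leave the two-stud bus bar where it is in the stock.

Things in the scene. Friction and masses are not known exactly. Their poses are not given: they have to be found in the camera images.
- switch_mid (a point): Battery switch: round black body 50 mm across and 34 mm high, with a grey bar knob 38 by 12 mm on top, 47 mm high in all. The point is its centre, 23.5 mm above its underside; x runs along the bar knob, z up. Rigid, under 0.25 kg. Grip the round body in any direction. Stands on the table, knob up. Goes to the three-compartment tray.
- fuse_long_mid (a point): Long fuse holder: box 92 mm long, 38 mm wide, 38 mm high, black base under a rigid clear cover that shows a fuse between two brass studs. Lies on the table, cover up. The point is its centre, half-way up; its x axis runs along its length, z up. Rigid, under 0.25 kg. Grip it across its width (y). Goes to the three-compartment tray.
- fuse_short_mid (a point): Short fuse holder: as the long one but 60 mm long; 38 mm wide, 38 mm high. The point is its centre, half-way up; its x axis runs along its length, z up. Rigid, under 0.25 kg. Grip it across its width (y). Goes to the two-compartment tray.
- breaker_mid (a point): Circuit breaker: black block 70 mm long, 36 mm wide and 34 mm high, with a raised middle part (40 mm long, as wide as the block, up to 42 mm) and a small white toggle on it, 50 mm high in all. The point is its centre, half-way up; its x axis runs along its length, z up. Rigid, under 0.25 kg. Grip it across its width (y). Goes to the two-compartment tray.
- bus_four_mid (a point): Four-stud bus bar: black block 86 mm long, 36 mm wide and 32 mm high, a copper strip on top and four brass studs in a row, 44 mm high in all. The point is its centre, half-way up; its x axis runs along its length, z up. Rigid, under 0.25 kg. Grip the block across its width (y). Goes to the three-compartment tray.
- bus_two_mid (a point): Two-stud bus bar: black block 50 mm long, 36 mm wide and 32 mm high, with a copper strip and two brass studs, 44 mm high in all. The point is its centre, half-way up; its x axis runs along its length, z up. Rigid, under 0.25 kg. Not wanted for the kits: leave it where it is.
- tray_three: Grey shallow tray with three compartments, fixed to the table; 124 mm (x) by 238 mm (y) and 12 mm high. The origin is the centre of its underside, z up. The compartments lie side by side along y, centred at y = -78, 0 and +78 mm, x = 0; each is 116 mm long (x) and 74 mm wide (y) inside. Floor 4 mm above the table; walls and dividers 4 mm thick, rising 8 mm above the floor.
- tray_two: Grey shallow tray with two compartments, fixed to the table; 124 mm (x) by 160 mm (y) and 12 mm high. The origin is the centre of its underside, z up. The compartments are centred at y = -39 and +39 mm, x = 0; each is 116 mm long (x) and 74 mm wide (y) inside. Floor 4 mm above the table; walls and dividers 4 mm thick, rising 8 mm above the floor.
Things that resemble listed ones, but are neither listed nor needed, are in the scene too. Leave any purple or red look-alike of the part that bears fuse_long_mid alone.

How it is judged:
At the end, for the whole second after the job is handed in: Each part in its tray, one per compartment: centre within 30 mm (across) and 45 mm (along) of the compartment's centre, height within 3 mm of resting on the floor, upright within 0.06 rad, at rest. The two-stud bus bar is within 25 mm of where it began (z of switch_mid in the frame of tray_three between 0.0245 and 0.0305 m and x of switch_mid in the frame of tray_three between -0.045 and 0.045 m and angle between each of switch_mid, fuse_long_mid, bus_four_mid, breaker_mid, fuse_short_mid's own z axis and vertical below 0.06 rad and linear speed of each of switch, fuse_long, bus_four, breaker, fuse_short below 0.02 m/s and z of fuse_long_mid in the frame of tray_three between 0.02 and 0.026 m and x of fuse_long_mid in the frame of tray_three between -0.045 and 0.045 m and z of bus_four_mid in the frame of tray_three between 0.023 and 0.029 m and x of bus_four_mid in the frame of tray_three between -0.045 and 0.045 m and ((y of switch_mid in the frame of tray_three between -0.108 and -0.048 m and y of fuse_long_mid in the frame of tray_three between -0.03 and 0.03 m and y of bus_four_mid in the frame of tray_three between 0.048 and 0.108 m) or (y of switch_mid in the frame of tray_three between -0.108 and -0.048 m and y of fuse_long_mid in the frame of tray_three between 0.048 and 0.108 m and y of bus_four_mid in the frame of tray_three between -0.03 and 0.03 m) or (y of switch_mid in the frame of tray_three between -0.03 and 0.03 m and y of fuse_long_mid in the frame of tray_three between -0.108 and -0.048 m and y of bus_four_mid in the frame of tray_three between 0.048 and 0.108 m) or (y of switch_mid in the frame of tray_three between -0.03 and 0.03 m and y of fuse_long_mid in the frame of tray_three between 0.048 and 0.108 m and y of bus_four_mid in the frame of tray_three between -0.108 and -0.048 m) or (y of switch_mid in the frame of tray_three between 0.048 and 0.108 m and y of fuse_long_mid in the frame of tray_three between -0.108 and -0.048 m and y of bus_four_mid in the frame of tray_three between -0.03 and 0.03 m) or (y of switch_mid in the frame of tray_three between 0.048 and 0.108 m and y of fuse_long_mid in the frame of tray_three between -0.03 and 0.03 m and y of bus_four_mid in the frame of tray_three between -0.108 and -0.048 m)) and z of breaker_mid in the frame of tray_two between 0.026 and 0.032 m and x of breaker_mid in the frame of tray_two between -0.045 and 0.045 m and z of fuse_short_mid in the frame of tray_two between 0.02 and 0.026 m and x of fuse_short_mid in the frame of tray_two between -0.045 and 0.045 m and ((y of breaker_mid in the frame of tray_two between -0.069 and -0.009 m and y of fuse_short_mid in the frame of tray_two between 0.009 and 0.069 m) or (y of breaker_mid in the frame of tray_two between 0.009 and 0.069 m and y of fuse_short_mid in the frame of tray_two between -0.069 and -0.009 m)) and distance of bus_two_mid from where it was at the start of the episode below 0.025 m); the robot touches nothing.
It fails at once if the two-stud bus bar is moved from its place (distance of bus_two_mid from where it was at the start of the episode above 0.025 m).
It also fails if it takes over 120 s, if anything falls off the work surface, if the arm or the gripper's body presses on something with over 40 N, if the wrist force passes 120 N, or if a joint passes its speed limit or range.

### The arm

A 7-joint arm with a two-finger parallel gripper is mounted at the origin on the work surface. World frame = base frame: x ahead of the robot, y to its left, z up, the work surface at z = 0. Lengths are in m, angles in rad, forces in N, time in s.
With the tool pointing down it reaches from about 0.35 to 0.9 m from the base axis. Payload 8.1 kg.
Tool frame: the origin (TCP) lies on the centre line of the jaws, within the pads' length; the fingertips stand 19 mm ahead of it and the grasp point (between the pads) is the TCP (arm.tip_reach is the distance from the TCP to the fingertips, in m); z points along the fingers, y is the line along which they close (so a half turn about z gives the same grasp; the last joint's range is limited). The gripper opens to 92 mm and grips with 3 to 60 N. Pads are 19 mm wide; open, the fingers measure 130 mm over their backs; the gripper's body (75 mm by 190 mm) begins 47 mm behind the grasp point.
Start: joints at [-1.333, 0.434, 0.025, 1.573, -0.012, 1.134, -0.075], TCP at [0.209, 0.589, 0.246] pointing down, gripper open.
Joint ranges: [-2.62, 2.62], [-0.44, 2.09], [-1.27, 1.32], [0.08, 2.57], [-1.32, 4.46], [0.12, 2], [-2.74, 2.74]. Speed limits (rad/s): [2.22, 2.22, 3.01, 3.01, 3.14, 3.14, 3.14].

### API

Orientations are given as a rotation vector (axis times angle).
In Python, from cell import arm gives the robot as it stands.
- The arm moves only by the tool arm_command, never from a script. Its argument "targets" is a list that holds one entry, the list of rows, each a list of 6 numbers: the shift along the tool's x, y, z in m, then the turn, a rotation vector about the tool's x, y, z in rad. A call has 1 to 10 rows; each row shifts and turns the commanded pose from where the row before left it, along the tool's axes as they then stand; what a row does not reach is not made up. A row lasts 1/8 s, in which the tool goes at most 62.5 mm and 10.7 degrees, less where a joint would pass 70% of its speed; a pose out of reach is approached as far as the arm can. A call with a gripper value outside its range is refused whole. "jaw" is the finger opening in m, from 0 to 0.0918, set as the call begins (left out, the last holds). The fingers move at their own pace and stop on an object; "newtons" is the grip in N (left out, the last holds). Time passes only in rows, so rows that do not move let the fingers close. It gives the time, the measured TCP pose, the force, the opening and the grip force at its end, in the units of the state.
- arm.observe(): the state, without advancing time (a new reading comes with each control period).
- arm.get_image(name): name is "side" or "top"; returns a dict with "pixels" (384x512x3 uint8, red, green, blue), "z_map" (384x512 float32, m along the optical axis (not along the pixel's ray), 0 where there is no reading), "fx", "fy", "cx", "cy" (pixels), "xyz" and "rotation" of the camera in the world. Camera axes: x right, y down, z forward; pixel columns grow to the right and rows downward; lengths in m; the calibration is good to about 2 mm. A picture is of the moment at which its call begins.
- arm.sign_off(): hands the job in; it is judged then, once.
The state is a dict: "clock": time; "joints": joint angles; "dq": joint speeds; "joint_efforts": joint torques, N m; "position": TCP position; "ee_rot": TCP orientation; "force": force on the tool from outside, world axes, zero at the start; "ft_torque": the same for the moment, N m; "width": opening from 0.0 (shut) to 1.0 (fully open); "gripper_force": force on a finger pad.
Only numpy, scipy, OpenCV 4.12 (cv2) and the standard library are available. Lean on these libraries where they do the work, as an engineer would, in place of code of your own. Each camera call takes 0.05 s, during which the arm holds its last target. There are 200 camera calls.

## Working session

There is one attempt and no reset: what is moved stays moved. The work goes in short steps, Python scripts to look and compute and a tool call to move; the robot and the scene stay as the last step left them, time stands still between calls to the robot, and variables do not carry over. Pictures are saved under pics/ and viewed, at most 14 in all, crops included, and the job is handed in when it is done.

Besides the shell and the picture viewer there is one more tool, called after "Request:" by a JSON object that holds its "fn" and its "kwargs". arm_command: Moves the arm, as the interface text tells. Its arguments: {"type":"object","properties":{"targets":{"type":"array","items":{"type":"array","items":{"type":"array","items":{"type":"number"}}}},"jaw":{"type":"number"},"newtons":{"type":"number"}},"required":["targets"]}

```bash
ls; mkdir -p pics; python3 - <<'E'
from cell import arm
import cv2,numpy as np,pickle
s=arm.observe();print(s['position'],s['ee_rot'],s['clock'])
for n in['top','side']:
    d=arm.get_image(n);pickle.dump(d,open(n+'.pkl','wb'))
    print(n,d['fx'],d['cx'],d['cy'],d['xyz'],np.round(d['rotation'],3).tolist())
    cv2.imwrite(f'pics/{n}0.png',cv2.resize(d['pixels'][:,:,::-1],(800,600),interpolation=cv2.INTER_CUBIC))
E
```

```text
pics
[0.2087971  0.58859775 0.24496374] [-5.32839538e-01 -3.09597078e+00  2.40828947e-03] 0.0
top 486.29321205549235 257.5463528243708 188.15459491493763 [0.44164926 0.09725103 1.21931813] [-2.14, 2.202, -0.112]
side 448.8661372819446 251.70335477075344 190.567662996796 [ 0.05335862 -0.58655941  0.92921497] [-2.282, 0.755, -0.313]
```

View pics/top0.png

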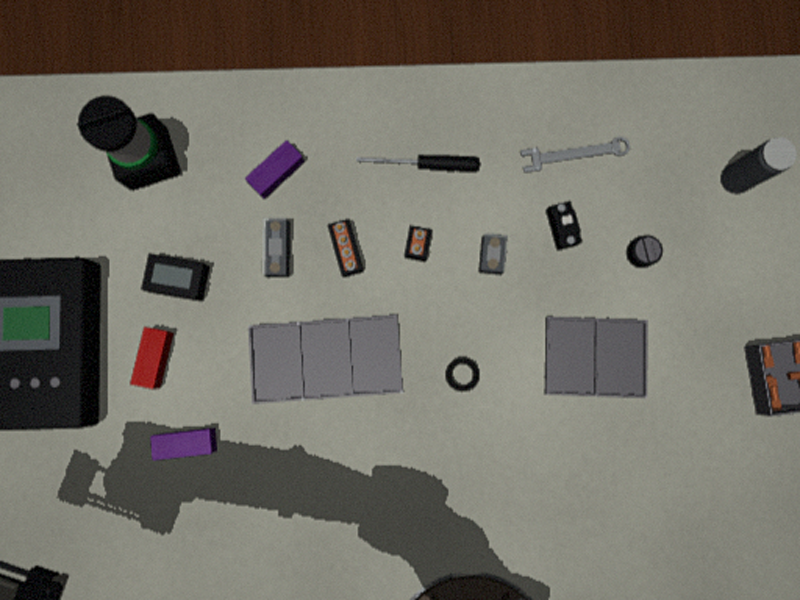

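View pics/side0.png

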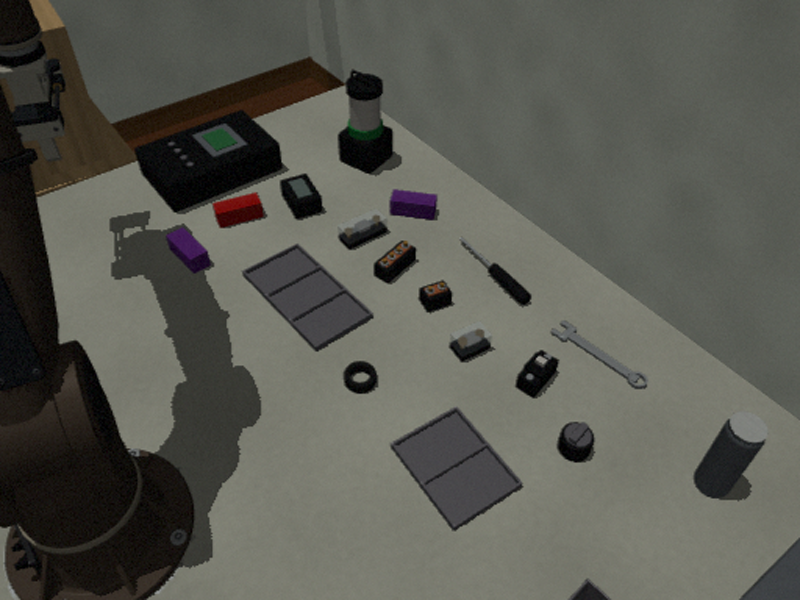

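The top view (800x600) shows the long fuse holder at (278,248), four-stud bar (346,248), two-stud bar (418,243, to be left), short fuse holder (492,254), breaker (564,225) and switch (645,251). The trays are at (327,358) and (596,356). Long-fuse candidates are the clear-covered (278,248), purple (275,168) and (183,444), and red (152,357). Only the first has a clear cover with fuse and studs. The grey-screen box at (176,277) is a meter. I'll measure from depth and confirm in a crop.

```bash
cat > h.py <<'E'
import numpy as np,cv2
from scipy.spatial.transform import Rotation as R
def world(d):
    v,u=np.mgrid[:384,:512];z=d['z_map']
    p=np.stack([(u-d['cx'])/d['fx']*z,(v-d['cy'])/d['fy']*z,z],-1)
    return p@R.from_rotvec(d['rotation']).as_matrix().T+np.array(d['xyz'])
def rect(xy):
    (c,(a,b),t)=cv2.minAreaRect((xy*1000).astype(np.float32))
    if a<b:a,b,t=b,a,t+90
    return np.round(c,1),round(a),round(b),round((t+90)%180-90,1)
def pix(d,u,v,h):
    "800x600-picture pixel to world on plane z=h"
    M=R.from_rotvec(d['rotation']).as_matrix()
    r=M@[(u*.64-d['cx'])/d['fx'],(v*.64-d['cy'])/d['fy'],1];o=np.array(d['xyz'])
    return o+r*(h-o[2])/r[2]
E
cat > meas.py <<'E'
from h import *
import pickle,sys
ROI=dict(fuse_long=(255,207,302,285),bus_four=(320,210,374,285),bus_two=(398,218,438,270),fuse_short=(472,226,514,282),breaker=(538,192,588,258),switch=(620,228,670,274))
if __name__=='__main__':
    for n in['top','side']:
        d=pickle.load(open(n+'.pkl','rb'));W=world(d)
        if n=='top':T=W
        else:S=W[d['z_map']>0]
    print('table z',np.median(T[170:190,20:100,2]),np.median(T[240:290,280:330,2]))
    for k,(a,b,c,e) in ROI.items():
        p=T[int(b*.64):int(e*.64),int(a*.64):int(c*.64)].reshape(-1,3)
        o=p[p[:,2]>.012];print(k,'top',rect(o[:,:2]),'hi',rect(o[o[:,2]>.026][:,:2]),len(o),np.round(np.percentile(o[:,2],[50,90,99]),4))
        c=rect(o[:,:2])[0]/1000
        q=S[(np.hypot(*(S[:,:2]-c).T)<.055)&(S[:,2]>.012)];print('    side',rect(q[:,:2]),np.round(q[:,2].max(),3))
    d=pickle.load(open('top.pkl','rb'));g=d['pixels'];W=T
    for k,(a,b,c,e) in dict(tray3=(235,305,420,412),tray2=(530,305,660,405)).items():
        y0,y1,x0,x1=int(b*.64),int(e*.64),int(a*.64),int(c*.64)
        m=cv2.cvtColor(g[y0:y1,x0:x1],6);m=cv2.threshold(m,0,255,cv2.THRESH_BINARY_INV+cv2.THRESH_OTSU)[1]
        ct=max(cv2.findContours(m,0,2)[0],key=cv2.contourArea)[:,0]+[x0,y0]
        q=np.array([pix(d,u/.64,v/.64,.01)[:2] for u,v in ct]);print(k,rect(q))
    cv2.imwrite('pics/crop1.png',cv2.resize(g[120:270,150:440,::-1],(800,414),interpolation=cv2.INTER_CUBIC))
E
python3 meas.py
```

```text
table z 0.04236910039153019 -0.0008975612685006018
fuse_long top (array([548.6, 225.3]), 323, 83, 35.6) hi (array([548.6, 225.3]), 323, 83, 35.7) 652 [0.0369 0.0403 0.0441]
    side (array([516. , 223.9]), 94, 17, -86.0) 0.016
bus_four top (array([557.9, 155.5]), 257, 40, 17.9) hi (array([557.9, 155.5]), 257, 40, 17.9) 520 [0.033  0.0387 0.9966]
    side (array([554.6, 167.2]), 102, 76, 28.5) 0.046
bus_two top (array([555.7,  85. ]), 228, 36, -12.0) hi (array([555.7,  85. ]), 228, 36, -12.0) 303 [0.0321 0.038  0.0466]
    side (array([524.8, 112. ]), 34, 15, 59.6) 0.017
fuse_short top (array([538.6,   1.2]), 267, 58, -32.6) hi (array([538.6,   1.2]), 267, 58, -32.6) 413 [0.0365 0.0397 0.0445]Traceback (most recent call last):
  File "meas.py", line 14, in <module>
    q=S[(np.hypot(*(S[:,:2]-c).T)<.055)&(S[:,2]>.012)];print('    side',rect(q[:,:2]),np.round(q[:,2].max(),3))
                                                                                               ~~~~~~~~~~^^
    return umr_maximum(a, axis, None, out, keepdims, initial, where)
ValueError: zero-size array to reduction operation maximum which has no identity
```

```bash
sed -i 's/p\[p\[:,2\]>.012\]/p[(p[:,2]>.014)\&(p[:,2]<.06)]/' meas.py; python3 meas.py
```

```text
table z 0.04236910039153019 -0.0008975612685006018
fuse_long top (array([643.1, 292.4]), 93, 38, -1.3) hi (array([643.1, 292.5]), 93, 38, -1.5) 637 [0.037  0.0402 0.0427]
    side (array([639.7, 290.5]), 92, 43, -2.1) 0.043
bus_four top (array([638.7, 181.7]), 86, 36, 14.5) hi (array([638.8, 181.7]), 86, 36, 14.5) 510 [0.0329 0.0381 0.0455]
    side (array([638. , 179.3]), 91, 39, 15.0) 0.046
bus_two top (array([643.1,  66.4]), 49, 36, -12.0) hi (array([643.1,  66.4]), 49, 36, -12.0) 298 [0.0321 0.0375 0.0438]
    side (array([642.4,  64.4]), 53, 38, -12.7) 0.046
fuse_short top (array([623., -53.]), 60, 38, -7.6) hi (array([623., -53.]), 60, 38, -7.6) 405 [0.0365 0.0396 0.0421]
    side (array([622.2, -55.3]), 62, 40, -6.6) 0.042
breaker top (array([ 665.9, -168.3]), 71, 37, 13.8) hi (array([ 665.8, -168.3]), 70, 37, 13.8) 471 [0.0367 0.0438 0.0503]
    side (array([ 664.4, -169.9]), 73, 38, 13.2) 0.053
switch top (array([ 619.7, -294.3]), 49, 48, 85.9) hi (array([ 619.7, -294.3]), 49, 48, 85.9) 354 [0.0345 0.0451 0.0488]
    side (array([ 618.2, -297.2]), 50, 48, -75.0) 0.051
tray3 (array([466.2, 217.6]), 240, 128, -87.4)
tray2 (array([ 456.1, -211.3]), 163, 125, 86.3)
```

View pics/crop1.png

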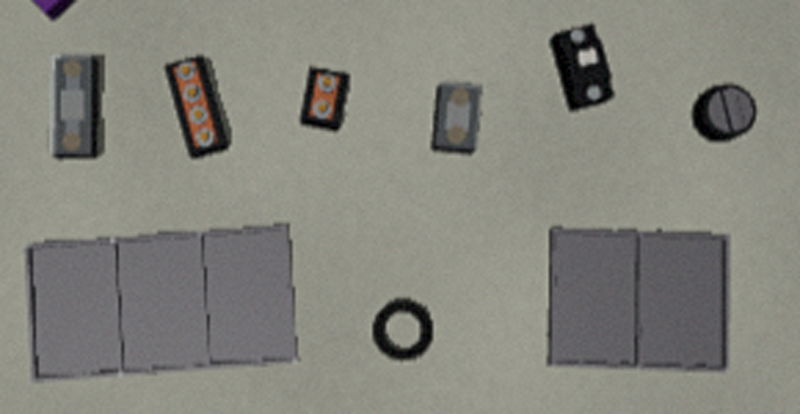

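The crop confirms the identities: the clear-covered long fuse holder at crop (77,105), four-stud bar (197,105), two-stud bar (325,97, stays), short fuse (457,117), breaker (582,67) and switch (725,112). Sizes match too (93x38, 86x36, 60x38, 71x37). Next is a planner that turns world waypoints into tool-axis rows.

```bash
cat > plan.py <<'E'
"""plan.py x y z psi_deg [...]: round tool-axis rows to waypoints (mm; psi = world heading of tool y). step arg s=mm"""
import sys
from cell import arm
from h import *
s=arm.observe();p=np.array(s['position']);M=R.from_rotvec(s['ee_rot'])
y=M.as_matrix()[:,1];print('t',round(s['clock'],2),'p',np.round(p*1000,1),'psi',round(np.degrees(np.arctan2(y[1],y[0])),2),'w',round(s['width']*91.8,1),'gf',round(s['gripper_force'],1),'F',np.round(s['force'],1))
for wp in sys.argv[1:]:
    x,yy,z,psi,*st=map(float,wp.split(','));st=(st or[40])[0]/1000
    q=np.array([x,yy,z])/1000;a=np.radians(psi)
    Y=np.array([np.cos(a),np.sin(a),0]);Z=np.array([0,0,-1.]);G=R.from_matrix(np.stack([np.cross(Y,Z),Y,Z],1))
    n=max(1,int(np.ceil(max(np.linalg.norm(q-p)/st,(M.inv()*G).magnitude()/.17))))
    rows=[]
    for i in range(n):
        d=M.inv().apply((q-p)/(n-i));r=(M.inv()*G).as_rotvec()/(n-i)
        row=[round(float(v),3) for v in [*d,*r]];rows.append(row)
        p=p+M.apply(row[:3]);M=M*R.from_rotvec(row[3:])
    print(wp,n,rows)
E
python3 plan.py 642,291.5,120,88.7 642,291.5,31,88.7,30
python3 - <<'E'
import numpy as np
def c(o,a,y):
    a=np.radians(a);return np.round(np.array(o)+y*np.array([-np.sin(a),np.cos(a)]),1)
for y in(-78,0,78):print(3,c((466,217.5),2.6,y))
for y in(-39,39):print(2,c((456,-211.5),-3.2,y))
E
```

```text
t 0.1 p [208.8 588.6 245. ] psi 70.47 w 91.6 gf 0.0 F [-0.2  0.1  0.1]
642,291.5,120,88.7 14 [[-0.036, -0.01, 0.009, -0.0, -0.0, -0.023], [-0.036, -0.01, 0.009, -0.0, -0.0, -0.023], [-0.036, -0.011, 0.009, -0.0, -0.0, -0.023], [-0.036, -0.012, 0.009, -0.0, -0.0, -0.023], [-0.035, -0.013, 0.009, -0.0, -0.0, -0.023], [-0.035, -0.014, 0.009, -0.0, -0.0, -0.023], [-0.035, -0.015, 0.009, -0.0, -0.0, -0.023], [-0.034, -0.015, 0.009, -0.0, -0.0, -0.022], [-0.034, -0.016, 0.009, -0.0, -0.0, -0.023], [-0.033, -0.017, 0.009, -0.0, -0.0, -0.022], [-0.033, -0.018, 0.009, -0.0, -0.0, -0.023], [-0.033, -0.018, 0.009, -0.0, -0.0, -0.022], [-0.032, -0.019, 0.009, -0.001, -0.0, -0.023], [-0.032, -0.02, 0.008, -0.0, -0.0, -0.022]]
642,291.5,31,88.7,30 3 [[0.0, 0.0, 0.03, -0.0, -0.0, -0.0], [0.0, 0.0, 0.03, -0.0, -0.0, -0.0], [0.0, 0.0, 0.029, -0.0, -0.0, -0.0]]
3 [469.5 139.6]
3 [466.  217.5]
3 [462.5 295.4]
2 [ 453.8 -250.4]
2 [ 458.2 -172.6]
```

Request:
{"fn": "arm_command", "kwargs": {"targets": [[[-0.036,-0.01,0.009,0,0,-0.023],[-0.036,-0.01,0.009,0,0,-0.023],[-0.036,-0.011,0.009,0,0,-0.023],[-0.036,-0.012,0.009,0,0,-0.023],[-0.035,-0.013,0.009,0,0,-0.023],[-0.035,-0.014,0.009,0,0,-0.023],[-0.035,-0.015,0.009,0,0,-0.023],[-0.034,-0.015,0.009,0,0,-0.022],[-0.034,-0.016,0.009,0,0,-0.023],[-0.033,-0.017,0.009,0,0,-0.022]]], "jaw": 0.065, "newtons": 20}}

```text
clock: 1.35
position: [0.5193, 0.376, 0.1551]
ee_rot: [-0.176, -3.136, 0.001]
force: [0.2, 0.1, 0.0]
width: 0.706
gripper_force: 0.0
```

Request:
{"fn": "arm_command", "kwargs": {"targets": [[[-0.033,-0.018,0.009,0,0,-0.023],[-0.033,-0.018,0.009,0,0,-0.022],[-0.032,-0.019,0.009,0,0,-0.023],[-0.032,-0.02,0.008,0,0,-0.022],[0,0,0,0,0,0],[0,0,0,0,0,0]]]}}

```text
clock: 2.1
position: [0.6416, 0.2922, 0.1202]
ee_rot: [-0.036, -3.14, -0.0]
force: [-0.2, 0.5, 1.0]
width: 0.706
gripper_force: 0.0
```

```bash
python3 plan.py 642,291.5,60,88.7 642,291.5,30,88.7,15
```

```text
t 2.1 p [641.6 292.2 120.2] psi 88.68 w 64.8 gf 0.0 F [-0.2  0.5  1. ]
642,291.5,60,88.7 2 [[-0.0, -0.0, 0.03, 0.0, -0.001, -0.0], [-0.0, -0.001, 0.03, 0.0, -0.0, -0.0]]
642,291.5,30,88.7,15 3 [[-0.0, 0.0, 0.01, 0.0, -0.0, -0.0], [-0.0, 0.0, 0.01, 0.0, -0.0, -0.0], [-0.001, 0.0, 0.01, 0.0, -0.0, -0.0]]
```

Request:
{"fn": "arm_command", "kwargs": {"targets": [[[0,-0.001,0.03,0,0,0],[0,0,0.03,0,0,0],[0,0,0.02,0,0,0],[0,0,0.01,0,0,0],[0,0,0,0,0,0],[0,0,0,0,0,0]]]}}

```text
clock: 2.85
position: [0.6428, 0.2913, 0.0318]
ee_rot: [0.036, 3.14, 0.001]
force: [0.2, -0.8, -0.1]
width: 0.709
gripper_force: 0.0
```

Request:
{"fn": "arm_command", "kwargs": {"targets": [[[0,0,0,0,0,0],[0,0,0,0,0,0],[0,0,0,0,0,0],[0,0,0,0,0,0],[0,0,0,0,0,0],[0,0,-0.02,0,0,0],[0,0,-0.03,0,0,0],[0,0,-0.02,0,0,0],[0,0,0,0,0,0]]], "jaw": 0.02, "newtons": 25}}

```text
clock: 3.98
position: [0.6434, 0.2915, 0.1032]
ee_rot: [0.036, 3.138, 0.003]
force: [-0.3, 0.5, -1.8]
width: 0.41
gripper_force: 25.0
```

```bash
python3 plan.py 462.5,295.4,90,92.6,30 462.5,295.4,34.5,92.6,20
```

```text
t 3.98 p [643.4 291.5 103.2] psi 88.69 w 37.7 gf 25.0 F [-0.3  0.5 -1.8]
462.5,295.4,90,92.6,30 7 [[0.026, -0.0, 0.002, 0.0, 0.001, -0.01], [0.026, 0.0, 0.002, 0.0, 0.0, -0.01], [0.026, 0.001, 0.002, 0.0, 0.001, -0.01], [0.026, 0.001, 0.002, 0.0, 0.0, -0.01], [0.026, 0.001, 0.002, 0.001, 0.001, -0.009], [0.025, 0.001, 0.001, 0.0, 0.0, -0.01], [0.026, 0.001, 0.002, 0.001, 0.001, -0.009]]
462.5,295.4,34.5,92.6,20 3 [[-0.0, 0.0, 0.018, -0.0, -0.0, -0.0], [-0.0, 0.0, 0.019, -0.0, -0.0, -0.0], [-0.0, 0.0, 0.018, -0.0, -0.0, -0.0]]
```

Request:
{"fn": "arm_command", "kwargs": {"targets": [[[0.026,0,0.002,0,0,-0.01],[0.026,0,0.002,0,0,-0.01],[0.026,0.001,0.002,0,0,-0.01],[0.026,0.001,0.002,0,0,-0.01],[0.026,0.001,0.002,0,0,-0.01],[0.025,0.001,0.002,0,0,-0.01],[0.026,0.001,0.002,0,0,-0.009],[0,0,0.02,0,0,0],[0,0,0.02,0,0,0],[0,0,0,0,0,0]]]}}

```text
clock: 5.22
position: [0.4597, 0.2936, 0.045]
ee_rot: [0.073, -3.137, 0.004]
force: [-0.4, 0.3, -1.3]
width: 0.408
gripper_force: 25.0
```

```bash
python3 plan.py 462.5,295.4,35,92.6,10
```

```text
t 5.22 p [459.7 293.6  45. ] psi 92.65 w 37.5 gf 25.0 F [-0.4  0.3 -1.3]
462.5,295.4,35,92.6,10 2 [[-0.001, 0.001, 0.005, -0.001, -0.002, 0.0], [-0.002, 0.001, 0.005, -0.001, -0.001, 0.001]]
```

Request:
{"fn": "arm_command", "kwargs": {"targets": [[[-0.001,0.001,0.005,0,0,0],[-0.001,0.001,0.004,0,0,0],[0,0,0.001,0,0,0],[0,0,0,0,0,0]]]}}

```text
clock: 5.72
position: [0.4631, 0.2967, 0.0369]
ee_rot: [-0.072, 3.141, 0.0]
force: [-0.4, 0.8, -1.5]
width: 0.414
gripper_force: 25.0
```

Request:
{"fn": "arm_command", "kwargs": {"targets": [[[0,0,0.001,0,0,0],[0,0,0.001,0,0,0],[0,0,0,0,0,0]]]}}

```text
clock: 6.1
position: [0.4631, 0.2967, 0.0349]
ee_rot: [-0.072, 3.141, 0.0]
force: [-1.4, -0.6, 1.3]
width: 0.414
gripper_force: 25.0
```

Request:
{"fn": "arm_command", "kwargs": {"targets": [[[0,0,0,0,0,0],[0,0,0,0,0,0],[0,0,0,0,0,0],[0,0,-0.02,0,0,0],[0,0,-0.03,0,0,0],[0,0,-0.03,0,0,0],[0,0,0,0,0,0]]], "jaw": 0.054}}

```text
clock: 6.98
position: [0.4643, 0.2976, 0.1169]
ee_rot: [-0.072, 3.137, 0.004]
force: [0.1, 0.3, 0.8]
width: 0.585
gripper_force: 0.0
```

```bash
python3 plan.py 638.5,180.5,100,104.5,40 638.5,180.5,30,104.5,20
```

```text
t 6.97 p [464.3 297.6 116.9] psi 92.64 w 53.7 gf 0.0 F [0.1 0.3 0.8]
638.5,180.5,100,104.5,40 6 [[-0.028, -0.021, 0.003, 0.0, 0.001, -0.035], [-0.027, -0.022, 0.003, 0.0, 0.001, -0.034], [-0.027, -0.023, 0.003, 0.001, 0.0, -0.035], [-0.026, -0.023, 0.003, 0.0, 0.001, -0.034], [-0.025, -0.025, 0.002, 0.001, 0.0, -0.035], [-0.024, -0.025, 0.003, 0.0, 0.001, -0.034]]
638.5,180.5,30,104.5,20 4 [[0.0, 0.0, 0.017, 0.0, -0.0, -0.0], [0.0, 0.0, 0.018, 0.0, -0.0, -0.0], [0.0, 0.0, 0.017, 0.0, -0.0, -0.0], [0.0, 0.0, 0.018, 0.0, -0.0, -0.0]]
```

Request:
{"fn": "arm_command", "kwargs": {"targets": [[[-0.028,-0.021,0.003,0,0,-0.035],[-0.027,-0.022,0.003,0,0,-0.034],[-0.027,-0.023,0.003,0,0,-0.035],[-0.026,-0.023,0.003,0,0,-0.034],[-0.025,-0.025,0.002,0,0,-0.035],[-0.024,-0.025,0.003,0,0,-0.034],[0,0,0.01,0,0,0],[0,0,0,0,0,0],[0,0,0,0,0,0]]], "jaw": 0.06}}

```text
clock: 8.1
position: [0.6362, 0.1807, 0.0874]
ee_rot: [0.399, -3.115, -0.001]
force: [-0.5, 1.0, 0.5]
width: 0.653
gripper_force: 0.0
```

```bash
python3 plan.py 638.5,180.5,30,104.5,20
```

```text
t 8.1 p [636.2 180.7  87.4] psi 104.59 w 60.0 gf 0.0 F [-0.5  1.   0.5]
638.5,180.5,30,104.5,20 3 [[-0.001, -0.0, 0.019, 0.0, -0.0, 0.001], [-0.001, -0.0, 0.019, 0.0, -0.001, 0.0], [-0.0, -0.001, 0.019, 0.001, -0.0, 0.001]]
```

Request:
{"fn": "arm_command", "kwargs": {"targets": [[[-0.001,0,0.019,0,0,0],[-0.001,0,0.019,0,0,0],[0,0,0.013,0,0,0],[0,0,0.006,0,0,0],[0,0,0,0,0,0]]]}}

```text
clock: 8.72
position: [0.639, 0.1799, 0.0302]
ee_rot: [0.396, -3.116, 0.0]
force: [-0.8, -1.2, -0.4]
width: 0.652
gripper_force: 0.0
```

Request:
{"fn": "arm_command", "kwargs": {"targets": [[[0,0,0,0,0,0],[0,0,0,0,0,0],[0,0,0,0,0,0],[0,0,0,0,0,0],[0,0,0,0,0,0],[0,0,-0.02,0,0,0],[0,0,-0.03,0,0,0],[0,0,-0.02,0,0,0],[0,0,0,0,0,0]]], "jaw": 0.02}}

```text
clock: 9.85
position: [0.6404, 0.1804, 0.1029]
ee_rot: [-0.396, 3.113, 0.001]
force: [0.7, 0.2, -2.3]
width: 0.391
gripper_force: 25.0
```

```bash
python3 plan.py 466,217.5,90,92.6,30
```

```text
t 9.85 p [640.4 180.4 102.9] psi 104.5 w 35.9 gf 25.0 F [ 0.7  0.2 -2.3]
466,217.5,90,92.6,30 6 [[0.027, 0.013, 0.002, 0.0, 0.001, 0.035], [0.027, 0.012, 0.002, 0.0, 0.001, 0.035], [0.027, 0.012, 0.002, 0.0, 0.0, 0.034], [0.028, 0.01, 0.002, 0.0, 0.001, 0.035], [0.028, 0.01, 0.002, 0.0, 0.0, 0.034], [0.029, 0.008, 0.003, 0.001, 0.001, 0.035]]
```

Request:
{"fn": "arm_command", "kwargs": {"targets": [[[0.027,0.013,0.002,0,0,0.035],[0.027,0.012,0.002,0,0,0.035],[0.027,0.012,0.002,0,0,0.034],[0.028,0.01,0.002,0,0,0.035],[0.028,0.01,0.002,0,0,0.034],[0.029,0.008,0.003,0,0,0.035],[0,0,0.02,0,0,0],[0,0,0.02,0,0,0],[0,0,0,0,0,0],[0,0,0,0,0,0]]]}}

```text
clock: 11.1
position: [0.4645, 0.2166, 0.0478]
ee_rot: [0.071, -3.14, 0.0]
force: [0.5, -0.4, -0.9]
width: 0.388
gripper_force: 25.0
```

```bash
python3 plan.py 466,217.5,36,92.6,20
```

```text
t 11.1 p [464.5 216.6  47.8] psi 92.58 w 35.6 gf 25.0 F [ 0.5 -0.4 -0.9]
466,217.5,36,92.6,20 1 [[-0.002, 0.001, 0.012, -0.0, -0.0, -0.0]]
```

Request:
{"fn": "arm_command", "kwargs": {"targets": [[[-0.001,0.001,0.006,0,0,0],[0,0,0.005,0,0,0],[0,0,0.001,0,0,0],[0,0,0.001,0,0,0],[0,0,0,0,0,0]]]}}

```text
clock: 11.72
position: [0.4654, 0.2177, 0.0351]
ee_rot: [0.071, -3.141, -0.0]
force: [-1.7, -1.4, 4.1]
width: 0.389
gripper_force: 25.0
```

Contact felt; I'll release, lift, and head for the short fuse holder.

Request:
{"fn": "arm_command", "kwargs": {"targets": [[[0,0,0,0,0,0],[0,0,0,0,0,0],[0,0,0,0,0,0],[0,0,-0.02,0,0,0],[0,0,-0.03,0,0,0],[0,0,-0.03,0,0,0],[0,0,0,0,0,0]]], "jaw": 0.054}}

```text
clock: 12.6
position: [0.4668, 0.2185, 0.1167]
ee_rot: [-0.071, 3.137, 0.003]
force: [-0.1, 0.1, 0.5]
width: 0.584
gripper_force: 0.0
```

```bash
python3 plan.py 622.5,-54,100,82.6,40
```

```text
t 12.6 p [466.8 218.5 116.7] psi 92.58 w 53.6 gf 0.0 F [-0.1  0.1  0.5]
622.5,-54,100,82.6,40 8 [[-0.018, -0.035, 0.002, 0.0, 0.0, 0.022], [-0.019, -0.034, 0.002, 0.0, 0.001, 0.022], [-0.019, -0.034, 0.002, 0.0, 0.0, 0.022], [-0.02, -0.034, 0.002, 0.0, 0.0, 0.022], [-0.021, -0.033, 0.002, 0.001, 0.001, 0.022], [-0.022, -0.033, 0.002, 0.0, 0.0, 0.021], [-0.022, -0.032, 0.002, 0.001, 0.001, 0.022], [-0.023, -0.032, 0.003, 0.0, 0.0, 0.021]]
```

Request:
{"fn": "arm_command", "kwargs": {"targets": [[[-0.018,-0.035,0.002,0,0,0.022],[-0.019,-0.034,0.002,0,0,0.022],[-0.019,-0.034,0.002,0,0,0.022],[-0.02,-0.034,0.002,0,0,0.022],[-0.021,-0.033,0.002,0,0,0.022],[-0.022,-0.033,0.002,0,0,0.021],[-0.022,-0.032,0.002,0,0,0.022],[-0.023,-0.032,0.003,0,0,0.021],[0,0,0.015,0,0,0],[0,0,0,0,0,0]]], "jaw": 0.06}}

```text
clock: 13.85
position: [0.6194, -0.0541, 0.0805]
ee_rot: [-0.202, -3.131, -0.001]
force: [-0.8, 0.1, -0.7]
width: 0.656
gripper_force: 0.0
```

```bash
python3 plan.py 622.5,-54,30,82.6,20
```

```text
t 13.85 p [619.4 -54.1  80.5] psi 82.62 w 60.2 gf 0.0 F [-0.8  0.1 -0.7]
622.5,-54,30,82.6,20 3 [[-0.001, 0.0, 0.017, 0.0, -0.001, 0.0], [-0.001, 0.0, 0.017, 0.0, -0.002, 0.0], [-0.001, 0.0, 0.016, 0.0, -0.001, 0.0]]
```

Request:
{"fn": "arm_command", "kwargs": {"targets": [[[-0.001,0,0.017,0,0,0],[0,0,0.017,0,0,0],[0,0,0.012,0,0,0],[0,0,0.006,0,0,0],[0,0,0,0,0,0]]]}}

```text
clock: 14.48
position: [0.6218, -0.0547, 0.0303]
ee_rot: [-0.202, -3.134, 0.0]
force: [-0.5, -0.1, -1.2]
width: 0.658
gripper_force: 0.0
```

Request:
{"fn": "arm_command", "kwargs": {"targets": [[[0,0,0,0,0,0],[0,0,0,0,0,0],[0,0,0,0,0,0],[0,0,0,0,0,0],[0,0,0,0,0,0],[0,0,-0.02,0,0,0],[0,0,-0.03,0,0,0],[0,0,-0.02,0,0,0],[0,0,0,0,0,0]]], "jaw": 0.02}}

```text
clock: 15.6
position: [0.623, -0.0548, 0.1019]
ee_rot: [0.202, 3.132, 0.0]
force: [0.5, -0.4, -1.1]
width: 0.412
gripper_force: 25.0
```

```bash
python3 plan.py 458,-172.5,90,86.8,30
```

```text
t 15.6 p [623.  -54.8 101.9] psi 82.62 w 37.9 gf 25.0 F [ 0.5 -0.4 -1.1]
458,-172.5,90,86.8,30 7 [[0.021, -0.02, 0.002, 0.0, 0.0, -0.01], [0.021, -0.019, 0.002, 0.0, 0.0, -0.011], [0.022, -0.019, 0.001, 0.0, 0.001, -0.01], [0.022, -0.019, 0.002, 0.0, 0.0, -0.011], [0.022, -0.019, 0.002, 0.0, 0.001, -0.01], [0.022, -0.019, 0.001, 0.0, 0.0, -0.011], [0.023, -0.018, 0.002, 0.0, 0.001, -0.01]]
```

Request:
{"fn": "arm_command", "kwargs": {"targets": [[[0.021,-0.02,0.002,0,0,-0.01],[0.021,-0.019,0.002,0,0,-0.011],[0.022,-0.019,0.001,0,0,-0.01],[0.022,-0.019,0.002,0,0,-0.011],[0.022,-0.019,0.002,0,0,-0.01],[0.022,-0.019,0.001,0,0,-0.011],[0.023,-0.018,0.002,0,0,-0.01],[0,0,0.02,0,0,0],[0,0,0.02,0,0,0],[0,0,0,0,0,0]]]}}

```text
clock: 16.85
position: [0.4551, -0.1718, 0.0469]
ee_rot: [-0.088, -3.136, -0.002]
force: [-0.5, 0.6, -0.7]
width: 0.412
gripper_force: 25.0
```

Request:
{"fn": "arm_command", "kwargs": {"targets": [[[0,0,0,0,0,0]]]}}

```text
clock: 16.98
position: [0.4566, -0.1722, 0.0486]
ee_rot: [-0.088, -3.14, -0.0]
force: [0.2, -0.8, 0.2]
width: 0.414
gripper_force: 25.0
```

```bash
python3 plan.py 458,-172.5,36,86.8,20
```

```text
t 16.98 p [ 456.6 -172.2   48.6] psi 86.81 w 38.0 gf 25.0 F [ 0.2 -0.8  0.2]
458,-172.5,36,86.8,20 1 [[-0.001, -0.0, 0.013, 0.0, -0.001, 0.0]]
```

Request:
{"fn": "arm_command", "kwargs": {"targets": [[[-0.001,0,0.006,0,0,0],[0,0,0.005,0,0,0],[0,0,0.002,0,0,0],[0,0,0.001,0,0,0],[0,0,0,0,0,0]]]}}

```text
clock: 17.6
position: [0.4577, -0.1722, 0.0351]
ee_rot: [-0.088, -3.14, -0.0]
force: [-2.8, 1.3, 5.8]
width: 0.415
gripper_force: 25.0
```

Request:
{"fn": "arm_command", "kwargs": {"targets": [[[0,0,0,0,0,0],[0,0,0,0,0,0],[0,0,0,0,0,0],[0,0,-0.02,0,0,0],[0,0,-0.03,0,0,0],[0,0,-0.03,0,0,0],[0,0,0,0,0,0]]], "jaw": 0.054}}

```text
clock: 18.48
position: [0.4592, -0.1727, 0.1166]
ee_rot: [0.088, 3.136, -0.001]
force: [-0.1, 0.1, -0.9]
width: 0.587
gripper_force: 0.0
```

```bash
python3 plan.py 665,-169.5,100,103.6,40
```

```text
t 18.48 p [ 459.2 -172.7  116.6] psi 86.79 w 53.9 gf 0.0 F [-0.1  0.1 -0.9]
665,-169.5,100,103.6,40 6 [[-0.034, 0.002, 0.003, -0.0, 0.001, -0.049], [-0.034, 0.001, 0.003, -0.0, 0.001, -0.049], [-0.034, -0.001, 0.003, -0.0, 0.0, -0.049], [-0.034, -0.002, 0.003, -0.0, 0.001, -0.049], [-0.035, -0.004, 0.003, -0.001, 0.0, -0.049], [-0.034, -0.007, 0.002, -0.0, 0.001, -0.048]]
```

Request:
{"fn": "arm_command", "kwargs": {"targets": [[[-0.034,0.002,0.003,0,0,-0.049],[-0.034,0.001,0.003,0,0,-0.049],[-0.034,-0.001,0.003,0,0,-0.049],[-0.034,-0.002,0.003,0,0,-0.049],[-0.035,-0.004,0.003,0,0,-0.049],[-0.034,-0.007,0.002,0,0,-0.048],[0,0,0.01,0,0,0],[0,0,0,0,0,0],[0,0,0,0,0,0]]], "jaw": 0.06}}

```text
clock: 19.6
position: [0.6627, -0.1697, 0.0873]
ee_rot: [0.37, -3.118, -0.0]
force: [-0.2, -0.3, 0.2]
width: 0.654
gripper_force: 0.0
```

```bash
python3 plan.py 665,-169.5,30,103.6,20
```

```text
t 19.6 p [ 662.7 -169.7   87.3] psi 103.54 w 60.0 gf 0.0 F [-0.2 -0.3  0.2]
665,-169.5,30,103.6,20 3 [[-0.001, -0.0, 0.019, 0.0, -0.0, -0.0], [-0.001, -0.0, 0.019, 0.0, -0.001, -0.001], [-0.0, -0.0, 0.019, 0.0, -0.0, -0.0]]
```

Request:
{"fn": "arm_command", "kwargs": {"targets": [[[-0.001,0,0.019,0,0,0],[-0.001,0,0.019,0,0,0],[0,0,0.013,0,0,0],[0,0,0.006,0,0,0],[0,0,0,0,0,0]]]}}

```text
clock: 20.23
position: [0.6655, -0.169, 0.0301]
ee_rot: [0.372, -3.119, -0.0]
force: [1.2, 0.9, -0.5]
width: 0.656
gripper_force: 0.0
```

Request:
{"fn": "arm_command", "kwargs": {"targets": [[[0,0,0,0,0,0],[0,0,0,0,0,0],[0,0,0,0,0,0],[0,0,0,0,0,0],[0,0,0,0,0,0],[0,0,-0.02,0,0,0],[0,0,-0.03,0,0,0],[0,0,-0.02,0,0,0],[0,0,0,0,0,0]]], "jaw": 0.02}}

```text
clock: 21.35
position: [0.6669, -0.1691, 0.1029]
ee_rot: [-0.371, 3.116, -0.001]
force: [0.3, 0.7, -1.4]
width: 0.391
gripper_force: 25.0
```

```bash
python3 plan.py 454,-250.5,90,86.8,30
```

```text
t 21.35 p [ 666.9 -169.1  102.9] psi 103.59 w 35.9 gf 25.0 F [ 0.3  0.7 -1.4]
454,-250.5,90,86.8,30 8 [[0.028, -0.004, 0.002, -0.0, 0.0, 0.037], [0.028, -0.005, 0.001, -0.0, 0.0, 0.037], [0.028, -0.006, 0.002, -0.0, 0.001, 0.037], [0.028, -0.007, 0.001, -0.0, 0.0, 0.036], [0.027, -0.007, 0.002, -0.0, 0.001, 0.037], [0.027, -0.009, 0.001, -0.0, 0.0, 0.036], [0.027, -0.009, 0.002, -0.0, 0.001, 0.037], [0.027, -0.011, 0.001, -0.001, 0.001, 0.036]]
```

Request:
{"fn": "arm_command", "kwargs": {"targets": [[[0.028,-0.004,0.002,0,0,0.037],[0.028,-0.005,0.001,0,0,0.037],[0.028,-0.006,0.002,0,0,0.037],[0.028,-0.007,0.001,0,0,0.036],[0.027,-0.007,0.002,0,0,0.037],[0.027,-0.009,0.001,0,0,0.036],[0.027,-0.009,0.002,0,0,0.037],[0.027,-0.011,0.001,0,0,0.036],[0,0,0,0,0,0],[0,0,0.02,0,0,0]]]}}

```text
clock: 22.6
position: [0.4538, -0.2508, 0.0691]
ee_rot: [0.087, 3.138, -0.001]
force: [0.5, 0.0, -1.0]
width: 0.391
gripper_force: 25.0
```

Request:
{"fn": "arm_command", "kwargs": {"targets": [[[0,0,0.02,0,0,0],[0,0,0,0,0,0],[0,0,0,0,0,0]]]}}

```text
clock: 22.98
position: [0.4532, -0.2504, 0.0489]
ee_rot: [0.087, 3.14, 0.0]
force: [-0.7, 0.3, -1.2]
width: 0.389
gripper_force: 25.0
```

```bash
python3 plan.py 454,-250.5,36,86.8,20
```

```text
t 22.98 p [ 453.2 -250.4   48.9] psi 86.83 w 35.7 gf 25.0 F [-0.7  0.3 -1.2]
454,-250.5,36,86.8,20 1 [[-0.001, -0.0, 0.013, 0.0, 0.0, 0.001]]
```

Request:
{"fn": "arm_command", "kwargs": {"targets": [[[-0.001,0,0.006,0,0,0],[0,0,0.005,0,0,0],[0,0,0.002,0,0,0],[0,0,0.001,0,0,0],[0,0,0,0,0,0]]]}}

```text
clock: 23.6
position: [0.4536, -0.2506, 0.0352]
ee_rot: [0.088, 3.14, 0.0]
force: [-1.8, 1.7, 5.9]
width: 0.391
gripper_force: 25.0
```

Request:
{"fn": "arm_command", "kwargs": {"targets": [[[0,0,0,0,0,0],[0,0,0,0,0,0],[0,0,0,0,0,0],[0,0,-0.02,0,0,0],[0,0,-0.03,0,0,0],[0,0,-0.03,0,0,0],[0,0,0,0,0,0]]], "jaw": 0.054}}

```text
clock: 24.48
position: [0.4551, -0.2513, 0.1167]
ee_rot: [0.088, 3.136, -0.002]
force: [-0.3, 1.1, -0.0]
width: 0.588
gripper_force: 0.0
```

```bash
python3 plan.py 619,-295.5,100,90,40
```

```text
t 24.48 p [ 455.1 -251.3  116.7] psi 86.8 w 53.9 gf 0.0 F [-0.3  1.1 -0. ]
619,-295.5,100,90,40 5 [[-0.033, -0.007, 0.003, -0.0, 0.001, -0.011], [-0.033, -0.007, 0.004, -0.0, 0.001, -0.011], [-0.033, -0.008, 0.003, -0.0, 0.001, -0.011], [-0.033, -0.008, 0.004, -0.001, 0.0, -0.011], [-0.033, -0.009, 0.003, -0.0, 0.001, -0.012]]
```

Request:
{"fn": "arm_command", "kwargs": {"targets": [[[-0.033,-0.007,0.003,0,0,-0.011],[-0.033,-0.007,0.004,0,0,-0.011],[-0.033,-0.008,0.003,0,0,-0.011],[-0.033,-0.008,0.004,0,0,-0.011],[-0.033,-0.009,0.003,0,0,-0.012],[0,0,0.01,0,0,0],[0,0,0,0,0,0],[0,0,0,0,0,0]]], "jaw": 0.075}}

```text
clock: 25.48
position: [0.6162, -0.2952, 0.0874]
ee_rot: [-0.001, -3.14, -0.001]
force: [0.6, -0.1, -0.1]
width: 0.819
gripper_force: 0.0
```

```bash
python3 plan.py 619,-295.5,30,90,20
```

```text
t 25.48 p [ 616.2 -295.2   87.4] psi 89.98 w 75.2 gf 0.0 F [ 0.6 -0.1 -0.1]
619,-295.5,30,90,20 3 [[-0.001, -0.0, 0.019, 0.0, -0.0, -0.0], [-0.001, -0.0, 0.019, 0.0, -0.001, -0.0], [-0.001, -0.0, 0.019, 0.0, -0.0, -0.0]]
```

Request:
{"fn": "arm_command", "kwargs": {"targets": [[[-0.001,0,0.019,0,0,0],[-0.001,0,0.019,0,0,0],[0,0,0.013,0,0,0],[0,0,0.006,0,0,0],[0,0,0,0,0,0]]]}}

```text
clock: 26.1
position: [0.6191, -0.2952, 0.0301]
ee_rot: [0.0, -3.141, -0.001]
force: [1.2, -0.1, -0.5]
width: 0.82
gripper_force: 0.0
```

Request:
{"fn": "arm_command", "kwargs": {"targets": [[[0,0,0,0,0,0],[0,0,0,0,0,0],[0,0,0,0,0,0],[0,0,0,0,0,0],[0,0,0,0,0,0],[0,0,-0.02,0,0,0],[0,0,-0.03,0,0,0],[0,0,-0.03,0,0,0],[0,0,0,0,0,0]]], "jaw": 0.03}}

```text
clock: 27.22
position: [0.621, -0.2957, 0.1143]
ee_rot: [-0.0, 3.137, -0.002]
force: [0.6, 0.4, -2.5]
width: 0.538
gripper_force: 25.0
```

```bash
python3 plan.py 530,-40,105,91,40 469.5,139,90,92.6,30
```

```text
t 27.23 p [ 621.  -295.7  114.3] psi 90.02 w 49.4 gf 25.0 F [ 0.6  0.4 -2.5]
530,-40,105,91,40 7 [[0.013, 0.037, 0.001, -0.0, 0.001, -0.002], [0.013, 0.036, 0.001, -0.0, 0.001, -0.003], [0.013, 0.037, 0.001, -0.0, 0.001, -0.002], [0.013, 0.037, 0.001, -0.0, 0.0, -0.003], [0.012, 0.036, 0.002, -0.001, 0.001, -0.002], [0.013, 0.037, 0.001, -0.0, 0.0, -0.003], [0.012, 0.036, 0.002, -0.001, 0.001, -0.002]]
469.5,139,90,92.6,30 7 [[0.008, 0.026, 0.002, 0.0, -0.0, -0.004], [0.008, 0.026, 0.002, 0.0, -0.0, -0.004], [0.008, 0.026, 0.002, 0.0, -0.0, -0.004], [0.008, 0.026, 0.002, 0.0, -0.0, -0.004], [0.008, 0.026, 0.002, 0.0, -0.0, -0.004], [0.008, 0.026, 0.002, 0.0, -0.0, -0.004], [0.007, 0.025, 0.003, 0.0, -0.0, -0.004]]
```

Request:
{"fn": "arm_command", "kwargs": {"targets": [[[0.013,0.037,0.001,0,0,-0.002],[0.013,0.036,0.001,0,0,-0.003],[0.013,0.037,0.001,0,0,-0.002],[0.013,0.037,0.001,0,0,-0.003],[0.012,0.036,0.002,0,0,-0.002],[0.013,0.037,0.001,0,0,-0.003],[0.012,0.036,0.002,0,0,-0.002],[0.008,0.026,0.002,0,0,-0.004],[0.008,0.026,0.002,0,0,-0.004],[0.008,0.026,0.002,0,0,-0.004]]]}}

```text
clock: 28.48
position: [0.5017, 0.0385, 0.0952]
ee_rot: [0.046, -3.14, -0.0]
force: [0.2, 1.0, -1.3]
width: 0.538
gripper_force: 25.0
```

Request:
{"fn": "arm_command", "kwargs": {"targets": [[[0.008,0.026,0.002,0,0,-0.004],[0.008,0.026,0.002,0,0,-0.004],[0.008,0.026,0.002,0,0,-0.004],[0.007,0.025,0.003,0,0,-0.004],[0,0,0,0,0,0],[0,0,0.02,0,0,0],[0,0,0.02,0,0,0],[0,0,0,0,0,0],[0,0,0,0,0,0]]]}}

```text
clock: 29.6
position: [0.4684, 0.139, 0.0471]
ee_rot: [-0.07, 3.141, -0.0]
force: [-0.5, -0.3, -0.8]
width: 0.537
gripper_force: 25.0
```

```bash
python3 plan.py 469.5,139,36,92.6,20
```

```text
t 29.6 p [468.4 139.   47.1] psi 92.55 w 49.3 gf 25.0 F [-0.5 -0.3 -0.8]
469.5,139,36,92.6,20 1 [[-0.001, -0.0, 0.011, -0.0, 0.0, -0.001]]
```

Request:
{"fn": "arm_command", "kwargs": {"targets": [[[-0.001,0,0.006,0,0,0],[0,0,0.004,0,0,0],[0,0,0.001,0,0,0],[0,0,0.001,0,0,0],[0,0,0,0,0,0]]]}}

```text
clock: 30.22
position: [0.4691, 0.1395, 0.0352]
ee_rot: [-0.071, 3.141, 0.0]
force: [-1.5, -0.4, 5.0]
width: 0.536
gripper_force: 25.0
```

Request:
{"fn": "arm_command", "kwargs": {"targets": [[[0,0,0,0,0,0],[0,0,0,0,0,0],[0,0,0,0,0,0],[0,0,-0.02,0,0,0],[0,0,-0.03,0,0,0],[0,0,-0.04,0,0,0],[0,-0.03,-0.03,0,0,0],[0,-0.04,-0.02,0,0,0],[0,-0.04,0,0,0,0],[0,-0.04,0,0,0,0]]], "jaw": 0.06}}

```text
clock: 31.48
position: [0.4761, -0.0116, 0.1752]
ee_rot: [-0.071, 3.14, 0.0]
force: [0.3, 0.2, -0.3]
width: 0.655
gripper_force: 0.0
```

```bash
cat > chk.py <<'E'
from h import *
from cell import arm
d=arm.get_image('top');e=arm.get_image('side')
cv2.imwrite('pics/fin.png',np.vstack([cv2.resize(d['pixels'][150:300,100:440,::-1],(680,300)),cv2.resize(e['pixels'][140:350,140:360,::-1],(314,300))if 0 else np.zeros((1,680,3),np.uint8)]))
cv2.imwrite('pics/fins.png',cv2.resize(e['pixels'][120:350,120:400,::-1],(728,598)))
for n,i in(('top',d),('side',e)):
    W=world(i)[i['z_map']>0]
    for k,o,a,y,h in(('switch',(466,217.5),2.6,-78,47),('four',(466,217.5),2.6,0,44),('long',(466,217.5),2.6,78,38),('breaker',(456,-211.5),-3.2,-39,50),('short',(456,-211.5),-3.2,39,38),('two',(643,66.4),0,0,44)):
        a=np.radians(a);L=(W[:,:2]*1000-o)@np.array([[np.cos(a),-np.sin(a)],[np.sin(a),np.cos(a)]])-[0,y]
        m=(abs(L[:,0])<58)&(abs(L[:,1])<37)&(W[:,2]>.02)&(W[:,2]<.065)
        if m.sum()>20:print(n,k,'local',rect(L[m]/1000),np.round(np.percentile(W[m,2],[50,99])*1000,1),h)
E
python3 chk.py; python3 plan.py
```

```text
top switch local (array([0.8, 2.7]), 48, 48, 40.8) [39.6 53.4] 47
top four local (array([-0.7,  2.5]), 86, 36, -0.4) [37.1 49.6] 44
top long local (array([1.8, 3.6]), 92, 39, -0.2) [41.  46.7] 38
top breaker local (array([-1.9,  2.8]), 68, 37, 0.6) [40.8 54.5] 50
top two local (array([ 0.4, -0.1]), 50, 36, -12.0) [32.2 44.8] 44
side switch local (array([-2.7, -0.3]), 50, 47, -60.9) [39.3 53.1] 47
side four local (array([-3.8,  0.1]), 85, 41, 3.2) [36.3 49.1] 44
side long local (array([0.7, 1.4]), 94, 42, 0.1) [40.9 45.3] 38
side breaker local (array([-1.8,  0.3]), 72, 37, 0.1) [40.7 55.6] 50
side short local (array([-0.8,  0.7]), 61, 40, 1.2) [41.3 45.2] 38
t 31.57 p [475.8 -15.1 174.9] psi 92.23 w 59.8 gf 0.0 F [-0.7  0.3 -0.1]
```

View pics/fin.png

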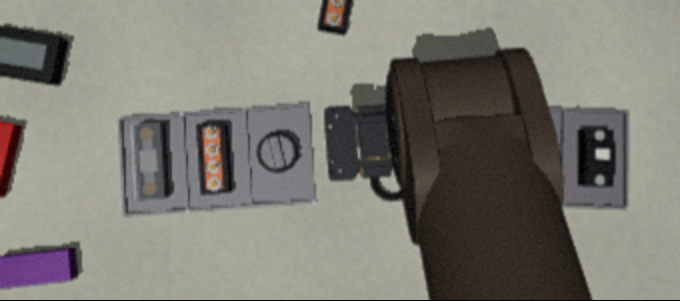

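View pics/fins.png

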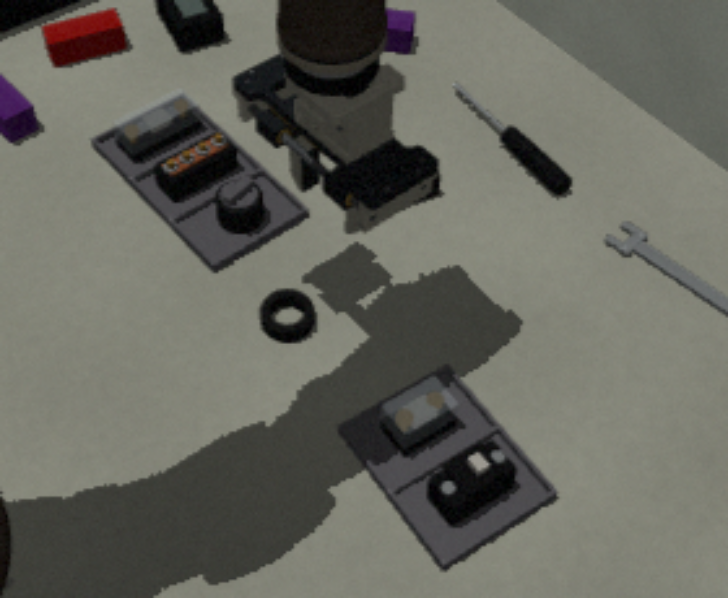

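The top crop shows the long fuse (150,157), four-stud bar (213,157), switch (278,150) and breaker (597,153), each centred in its own compartment. The side view shows the short fuse (418,412) flat beside the breaker. All centres are within 4 mm, heights fit, the two-stud bar hasn't moved, and the gripper is clear.

```bash
python3 -c "
from cell import arm
print(arm.sign_off())"
```

```text
the job is handed in; nothing more can be done
None
```

I placed all five parts upright and flat, each in its own compartment. The final camera check put them within about 4 mm of centre and the two-stud bus bar unmoved, and I handed the job in at about 32 s; the sign-off returned no verdict.

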